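# Index the curing turntable, free the sagging bolt and hold the gate ajar

## Task

With the gate of the glue-curing cabinet still shut, turn the crank until the copper-coloured part on the turntable faces the gate and the turntable settles in its detent. Then lift the sagging barrel bolt by its red knob so that its nose clears the bent lip of the orange keeper while you draw it right out of the keeper (gently, the printed keeper breaks if the bolt is forced), and swing the sprung gate about 30 degrees open. Finish while still holding the gate ajar at that angle, and leave the things lying about where they are.

Things in the scene. Friction and masses are not known exactly. Their poses are not given: they have to be found in the camera images.
- cabinet: The curing cabinet, fixed to the bench: an aluminium frame with clear panels and a clear fixed cover, 240 x 300 mm and 180 mm high (frame top, cover and gate top rail are all level at 180 mm). Origin at the centre of its footprint on the bench; -x is the front with the gate, +y is the cabinet's left as the robot sees it, z up. A small jar stands on the cover near its far right corner.
- turntable (a joint): Turntable angle, rad, anticlockwise positive seen from above, about the vertical axis through the cabinet's origin. 0 = copper-coloured part faces the gate; stops at -2.6 and 2.6. Six parts, a detent every 60 degrees (0, 1.05, 2.09): a sprung roller in notches of the steel index plate. Within 0.12 rad it clicks home; between, it stays where left. Leaving a detent takes 6 N at the crank knob.
- crank_knob (a point): Middle of the crank's black upright cylinder knob, 18 mm diameter, 32 mm tall, turning freely on its pin (34 to 66 mm above the cover; this point is 50 mm above the cover), 50 mm from the turntable's axis, on a flat arm whose top is 23 mm above the cover. At turntable 0 it lies 80 degrees anticlockwise of the cabinet's +x axis.
- part (a point): The copper-coloured part on the turntable, 32 mm across, middle of it, 75 mm above the bench and 55 mm from the axis.
- gate (a joint): Opening angle of the gate in the cabinet's front, rad: 0 shut, positive as its left end swings out towards the robot (anticlockwise seen from above), stop at 1.6. A spring always closes it, with 0.3 Nm when shut rising to 0.45 Nm at 0.6 rad.
- gate_leaf: The gate: aluminium frame 248 mm wide, 24 mm thick, from 30 to 180 mm above the bench, clear pane, carrying the bolt on its top rail. Origin on the hinge axis at bench height (at x -122 mm, y -125 mm in the cabinet's frame); +y runs along the gate from the hinge to its free end, x as the cabinet's when shut.
- bolt (a joint): How far the bolt is drawn along the gate's -y, towards the hinge, m: 0 = home in the keeper, 0.042 = drawn to its stop. Its nose is out of the keeper from 0.022. The guides drag with about 1.5 N.
- bolt_lift (a joint): How far the bolt is lifted in its loose guide straps, m: 0 = sagging at rest, 0.009 = up against the straps. Sagging, it catches on the keeper's lip after being drawn 4 mm; lifted by 5 mm or more it passes over. It weighs 0.16 kg and drops back when let go.
- bolt_bar: The dark 12 mm square steel bolt bar with its red knob, lying along the gate's top rail through two steel guide straps (34 mm high, 95 mm apart, one each side of the knob). The underside of its nose is notched and hooks on the keeper's lip. Origin in the bar under the knob.
- bolt_knob (a point): Middle of the red upright cylinder knob on the bolt, 20 mm diameter, 32 mm tall, 50 mm above the gate's top rail when the bolt sags; bolt home, it is 210 mm from the hinge axis along the gate, 14 mm in from the hinge axis across it. The straps reach 34 mm above the rail; home, the nearer one starts 24 mm to the knob's left.
- keeper: Orange printed loop fixed on the left front post, 24 mm wide, 34 mm high, with a bent lip 11.5 mm high at its gate side. Origin at the middle of its foot on the post's top.
- glue_bottle: White glue bottle with blue cap, 32 mm diameter, 106 mm tall, stands on the mat to the left of the cabinet; leave alone. Origin under its middle.
- activator_jar: Small jar, 34 mm diameter, 45 mm tall, on the cabinet's cover; leave alone. Origin under its middle.
- printed_sled: Long silver printed part, 180 x 54 mm, 54 mm high; leave alone. Origin under its middle.
- printed_bracket: Black and orange printed part, 80 x 32 mm, 32 mm high, in front of the cabinet's right corner; leave alone. Origin under its middle.
- tape_roll: Roll of paper tape, 90 mm diameter, 24 mm high; leave alone. Origin under its middle.
- parts_tray: Blue divided tray of small parts, 200 x 140 x 45 mm; leave alone. Origin under its middle.
- scraper: Scraper lying flat, 190 mm long; leave alone.

How it is judged:
By the outcome, as a careful person would: the job done as asked, in the order asked, and still so for the second after the job is handed in, while the arm keeps its last pose, push and grip.
It also fails if it takes over 51 s, if anything falls off the work surface, if the arm or the gripper's body presses on something with over 40 N, if the wrist force passes 120 N, or if a joint passes its speed limit or range.

## Robot

A 7-joint arm with a two-finger parallel gripper is mounted at the origin on the work surface. World frame = base frame: x ahead of the robot, y to its left, z up, the work surface at z = 0. Lengths are in m, angles in rad, forces in N, time in s.
With the tool pointing down it reaches from about 0.4 to 0.85 m from the base axis. Payload 6.9 kg.
Tool frame: the origin (TCP) lies midway between the tips of the shut fingers; the grasp point (between the pads) lies behind it (ctrl.pinch_z is the z of the grasp point in the tool frame, in m); z points along the fingers, y is the direction in which the jaws open and shut (so a half turn about z gives the same grasp; the last joint's range is limited). The gripper opens to 85 mm and grips with 20 to 120 N. Pads are 22 mm wide; open, the fingers measure 114 mm over their backs; the gripper's body (76 mm by 85 mm) begins 54 mm behind the grasp point. The pads swing forward as they close: fully open they stand 13 mm farther back than shut.
Start: joints at [0.105, 0.507, -0.238, 1.5, 0.126, 1.149, -0.155], TCP at [0.625, -0, 0.231] pointing down, gripper open.
Joint ranges: [-3.08, 3.08], [-0.24, 2.05], [-1.43, 1.35], [0, 2.5], [-1.52, 4.66], [0.17, 1.96], [-2.89, 2.89]. Speed limits (rad/s): [2.39, 2.39, 3.14, 3.14, 3.14, 3.14, 3.14].

## Interface

Orientations are given as a unit quaternion [w, x, y, z].
In Python, from station import ctrl, get_state, vision, ticket, models gives the robot as it stands. Calls block until the motion is done:
- ctrl.movep(position, orientation): joint-space move of the TCP to a pose.
- ctrl.movel(position, frame=None, max_speed=0.15): straight line of the TCP; frame=None keeps the orientation; max_speed is the mean speed in m/s.
- ctrl.set_joints(angles): joint-space move.
- ctrl.ungrasp() and ctrl.close_gripper(force=None): open the fingers fully, or close them until they stop; force is the grip in N (None keeps the last).
- ctrl.pause(seconds).
- ctrl.ik(position, orientation): joint angles nearest the present ones, or None.
- get_state(): the state.
- vision.grab_frame(name): name is "scene" or "side" or "wrist"; returns (picture, depth): 420x560x3 uint8, blue, green, red; 420x560 float32, m along the optical axis (not along the pixel's ray), 0 where there is no reading.
- vision.camera_info(name): a dict with "mtx" (3x3 intrinsics, pixels), "R" (3x3) and "t" (3): a world point X has camera coordinates R X + t; the wrist camera has in their place "hand_eye" (4x4, takes a point from camera to tool coordinates, whose origin is the TCP and whose axes are the flange's). Camera axes: x right, y down, z forward; pixel columns grow to the right and rows downward; lengths in m; the calibration is good to about 2 mm. A picture is of the moment at which its call begins: read the wrist's pose just before it. camera_info takes no time and is no camera call.
A pose or a line that the arm cannot do raises ctrl.Unreachable and nothing moves.
- ticket.close_job(): hands the job in, once; it reports no verdict.
Trained networks look in the newest picture that a camera, given by its name, has taken for a name from the list of things; names that differ only in an ending like _2 or _b are one class to them, and where a whole thing is asked for, a point or a joint stands for the part that bears it (a point fixed in the world has none). Each returns a list of dicts, best first, with "p" (0 to 1); they miss things now and then, are a little off and sometimes report something else, mostly with a low value. They report only what shows in the picture. A call takes as long as a camera call.
- models.recognise(camera, target): "point" ([column, row] in pixels, amid what is visible of it).
- models.masks_of(camera, target): "mask" (420x560 bool, what is visible of it) and "point" ([column, row] in pixels, amid what is visible of it).
The state is a dict: "time": time; "qpos": joint angles; "qd": joint speeds; "tau": joint torques, N m; "tcp_pos": TCP position; "eef_rot": TCP orientation; "contact_force": force on the tool from outside, world axes, zero at the start; "wrist_torque": the same for the moment, N m; "width": finger opening in m.
Only numpy, scipy, OpenCV 4.12 (cv2) and the standard library are available. Lean on these libraries where they do the work, as an engineer would, in place of code of your own. Each camera call takes 0.05 s, during which the arm holds its last target.

## Working session

There is one attempt and no reset: what is moved stays moved. The work goes in short steps, each a Python script; the robot and the scene stay as the last script left them, time stands still between calls to the robot, and variables do not carry over. Pictures are saved under pics/ and viewed, and the job is handed in when it is done.

```bash
ls; mkdir -p pics
python3 - <<'E'
from station import ctrl, get_state, vision, models
import cv2
print(get_state(), ctrl.pinch_z)
for n in ("scene","side","wrist"):
    im,d=vision.grab_frame(n); cv2.imwrite(f"pics/a_{n}.png",im)
    print(n,vision.camera_info(n))
    for t in ("cabinet","crank_knob","part","bolt_knob","keeper","gate_leaf","activator_jar"):
        print(t,[(r["point"],round(r["p"],2)) for r in models.recognise(n,t)][:2])
E
```

```text
pics
{'time': 0.0, 'qpos': array([ 0.10548921,  0.5083279 , -0.2374829 ,  1.50112701,  0.12569904,
        1.14889738, -0.1548346 ]), 'qd': array([ 0.0002481 ,  0.00110083, -0.00110457, -0.00067121, -0.00055649,
       -0.00140832, -0.00073767]), 'tau': array([ 1.19726570e-03, -6.20588279e+01, -2.18696728e+00, -2.49655455e+01,
        1.23123583e-02,  1.21321963e-02,  2.04169703e-05]), 'tcp_pos': array([ 6.24500922e-01, -9.40607085e-05,  2.30436401e-01]), 'eef_rot': array([-6.07786410e-04,  7.07122118e-01,  7.07090889e-01, -6.45392584e-04]), 'contact_force': array([-0.23553469, -0.00712095, -0.84294958]), 'wrist_torque': array([ 0.00428177, -0.04083533, -0.03720828]), 'width': 0.085401978093382} -0.0187
scene {'mtx': array([[538.76842232,   0.        , 283.13654188],
       [  0.        , 538.76842232, 210.16832992],
       [  0.        ,   0.        ,   1.        ]]), 'R': array([[-0.99280449,  0.11870977, -0.01572361],
       [ 0.10565193,  0.80655749, -0.58163794],
       [-0.05636411, -0.57911399, -0.81329581]]), 't': array([0.51781983, 0.01154576, 1.57337146])}
cabinet [([244.5,
[... 995 characters left out ...]
82457],
       [  0.        ,   0.        ,   1.        ]]), 'hand_eye': array([[ 6.91175992e-04, -9.49405700e-01, -3.14051493e-01,
         8.00399327e-02],
       [ 9.99999296e-01,  9.59207952e-04, -6.98936312e-04,
        -1.58610159e-05],
       [ 9.64814807e-04, -3.14050788e-01,  9.49405694e-01,
        -1.42993205e-01],
       [ 0.00000000e+00,  0.00000000e+00,  0.00000000e+00,
         1.00000000e+00]])}
cabinet [([270.4, 202.3], 0.62)]
crank_knob [([260.2, 309.1], 0.56)]
part [([264.1, 311.0], 0.62)]
bolt_knob [([100.8, 176.1], 0.78)]
keeper [([134.6, 70.5], 0.72), ([129.3, 182.5], 0.32)]
gate_leaf [([131.4, 181.1], 0.82), ([103.6, 176.4], 0.3)]
activator_jar [([101.1, 174.4], 0.65)]
```

View pics/a_scene.png

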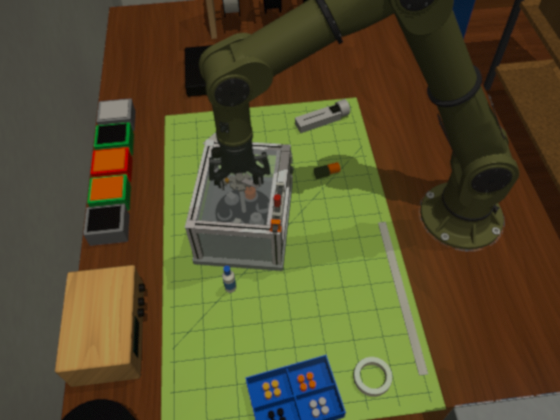

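View pics/a_side.png

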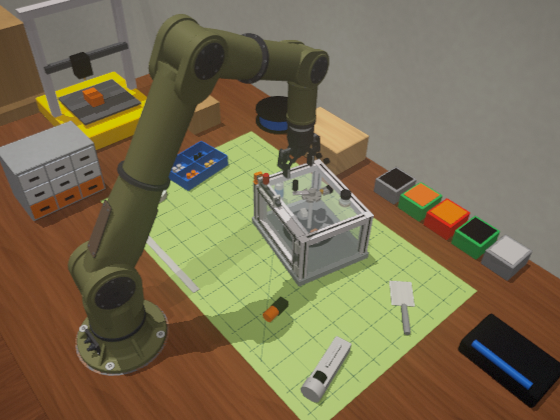

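View pics/a_wrist.png

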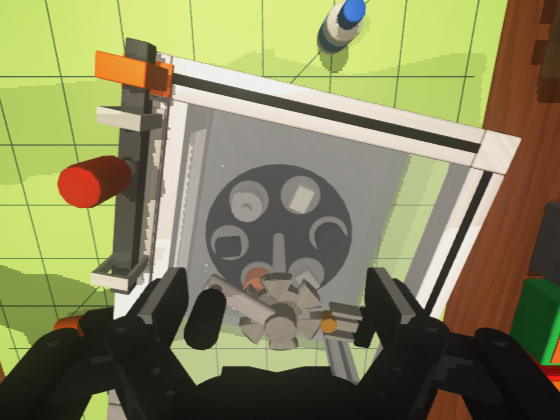

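Wrist view: bolt knob (95,180), keeper (134,68), far-left frame corner (519,138), copper part (257,277), crank hub about (280,315) with its knob at (205,318). The part looks about 75° away from the gate. Next I'll turn these pixels into positions.

```bash
cat > h.py <<'E'
import numpy as np, cv2
from scipy.spatial.transform import Rotation as Ro
from station import ctrl, get_state, vision, models, ticket
def R_of(q): return Ro.from_quat([q[1],q[2],q[3],q[0]]).as_matrix()
def pose(name,st=None):
    ci=vision.camera_info(name); 
    if name!="wrist": return ci["mtx"],ci["R"].T,-ci["R"].T@ci["t"]
    st=st or get_state(); R=R_of(st["eef_rot"]); H=ci["hand_eye"]
    return ci["mtx"],R@H[:3,:3],R@H[:3,3]+st["tcp_pos"]
def at_z(P,uv,z):
    K,R,c=P; r=R@np.linalg.inv(K)@np.array([uv[0],uv[1],1.]); return c+r*(z-c[2])/r[2]
def at_d(P,uv,d):
    K,R,c=P; return c+R@(np.linalg.inv(K)@np.array([uv[0],uv[1],1.])*d)
def proj(P,X):
    K,R,c=P; v=K@(R.T@(np.asarray(X)-c)); return v[:2]/v[2]
def qdown(psi): # tool x axis at world yaw psi, z down
    Rm=np.array([[np.cos(psi),np.sin(psi),0],[np.sin(psi),-np.cos(psi),0],[0,0,-1]])
    q=Ro.from_matrix(Rm).as_quat(); return np.array([q[3],q[0],q[1],q[2]])
E
python3 - <<'E'
from h import *
st=get_state(); P=pose("wrist",st)
im,d=vision.grab_frame("wrist"); np.save("d.npy",d)
for nm,uv,z in [("farleft corner",(519,138),.18),("LF post corner",(160,52),.18),("part",(257,277),.075),("hub",(281,316),None),("tt centre",(279,232),None),("cknob",(205,318),None),("cknob top?",(210,300),None),("bknob top",(75,187),None),("bknob",(100,180),None),("frame pt",(330,100),None),("frame pt2",(505,150),None),("keeper top",(120,70),None),("cover",(220,140),None)]:
    u,v=uv; dd=np.median(d[v-2:v+3,u-2:u+3])
    print(nm,dd,at_d(P,uv,dd).round(4), at_z(P,uv,z).round(4) if z else "")
for n in ("wrist","scene","side"):
    vision.grab_frame(n)
    for t in ("part","crank_knob","bolt_knob"):
        m=models.masks_of(n,t)
        if m:
            ys,xs=np.where(m[0]["mask"]); print(n,t,m[0]["p"],m[0]["point"],xs.min(),xs.max(),ys.min(),ys.max(),len(xs))
big=cv2.resize(im[40:380,20:420],None,fx=2,fy=2,interpolation=cv2.INTER_CUBIC)[:600,:800]
cv2.imwrite("pics/b.png",big)
dv=np.clip((d-.0)/.6*255,0,255).astype(np.uint8); cv2.imwrite("pics/b_d.png",cv2.applyColorMap(dv,cv2.COLORMAP_JET))
E
```

```text
farleft corner 0.19066086 [0.7747 0.0616 0.1794] [0.7742 0.0616 0.18  ]
LF post corner 0.18086042 [0.5568 0.1102 0.1738] [0.5589 0.1093 0.18  ]
part 0.2206065 [ 0.6112 -0.0356  0.1802] [ 0.6038 -0.0983  0.075 ]
hub 0.19964416 [ 0.6281 -0.0486  0.2065] 
tt centre 0.20960848 [ 0.6268 -0.0009  0.1803] 
cknob 0.15718998 [ 0.5887 -0.0222  0.2425] 
cknob top? 0.17158177 [ 0.5882 -0.0221  0.2273] 
bknob top 0.13157326 [0.5392 0.0474 0.2466] 
bknob 0.1329762 [0.5491 0.0499 0.2442] 
frame pt 0.18286589 [0.6567 0.0836 0.1804] 
frame pt2 0.19231404 [0.7673 0.0543 0.1801] 
keeper top 0.14611539 [0.551  0.0963 0.215 ] 
cover 0.19032662 [0.5902 0.0603 0.1803] 
wrist part 0.67 [264.4, 310.4] 184 322 272 350 7394
wrist crank_knob 0.66 [261.5, 310.7] 184 323 272 350 7391
wrist bolt_knob 0.94 [99.2, 174.6] 58 156 38 206 3727
scene part 0.93 [243.2, 179.5] 231 257 174 190 342
scene crank_knob 0.92 [243.1, 180.5] 230 257 174 190 359
side part 0.63 [305.6, 194.0] 293 321 180 202 337
side crank_knob 0.6 [307.4, 191.3] 294 321 181 202 290
side bolt_knob 0.39 [265.4, 180.0] 263 270 173 187 97
```

View pics/b.png

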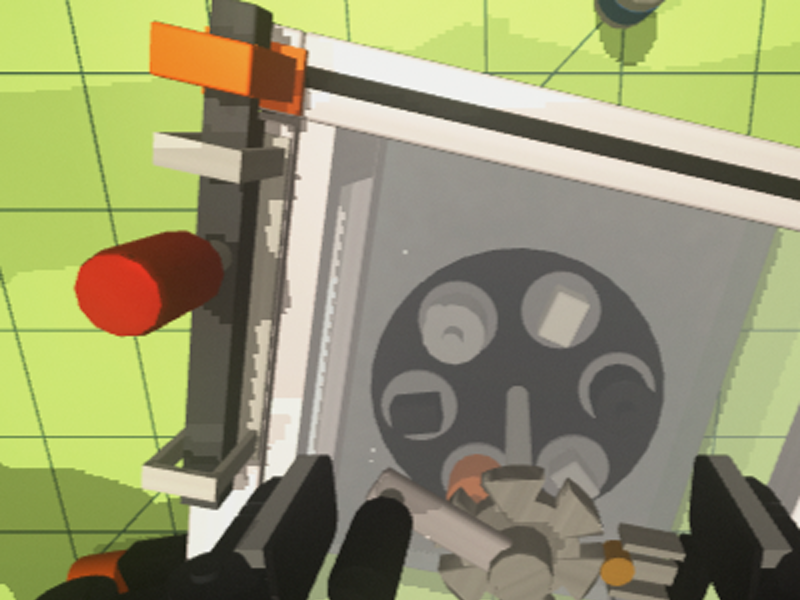

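View pics/b_d.png

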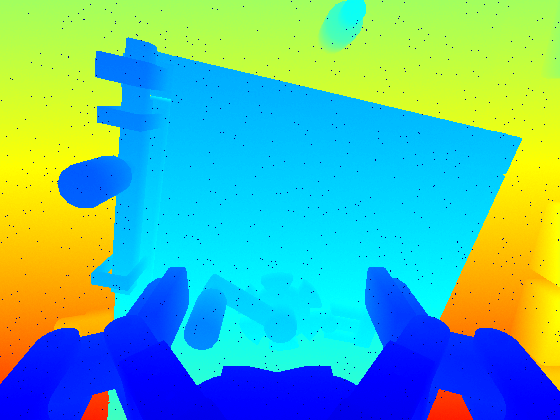

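Run:
```python
from h import *
from scipy.optimize import least_squares
P=pose("wrist"); d=np.load("d.npy"); K,R,c=P
v,u=np.mgrid[0:420,0:560]
r=np.stack([u,v,np.ones_like(u)],-1)@np.linalg.inv(K).T@R.T
X=c+r*d[...,None]; ok=d>0
# cover top mask -> edges
m=((abs(X[...,2]-.18)<.004)&ok).astype(np.uint8)
pts=[]
# left edge: topmost px per column; far edge: rightmost per row
L=np.array([at_z(P,(x,np.where(m[:200,x])[0].min()-.5),.18)[:2] for x in range(185,510)])
F=np.array([at_z(P,(np.where(m[y,250:])[0].max()+250.5,y),.18)[:2] for y in range(150,300)])
def line(p):
    vx,vy,x,y=cv2.fitLine(p.astype(np.float32),cv2.DIST_HUBER,0,1e-4,1e-4).ravel(); return np.array([x,y]),np.array([vx,vy])
(p1,d1),(p2,d2)=line(L),line(F)
print("left edge ang",np.degrees(np.arctan2(d1[1],d1[0])),"far",np.degrees(np.arctan2(d2[1],d2[0])))
t=np.linalg.solve(np.c_[d1,-d2],p2-p1); C=p1+t[0]*d1; print("corner",C)
psi=np.arctan2(d1[1]*np.sign(d1[0]),abs(d1[0]))
Rc=np.array([[np.cos(psi),-np.sin(psi)],[np.sin(psi),np.cos(psi)]])
cen=C-Rc@[.12,.15]; print("psi",psi,"cen",cen)
np.savez("cab.npz",psi=psi,cen=cen)
def knob(box,z0,z1,rad):
    u0,u1,v0,v1=box; Q=X[v0:v1,u0:u1].reshape(-1,3); Q=Q[(Q[:,2]>z0)&(Q[:,2]<z1)&(d[v0:v1,u0:u1].ravel()>0)]
    s=Q[Q[:,2]<z1-.004]
    f=least_squares(lambda p:np.hypot(*(s[:,:2]-p).T)-rad,s[:,:2].mean(0),loss="soft_l1",f_scale=.001)
    top=Q[Q[:,2]>z1-.003][:,:2]
    print(len(s),"circ",f.x,"res",np.sqrt(np.mean(f.fun**2)),"zmax",np.percentile(Q[:,2],98),"topmean",top.mean(0) if len(top) else None)
    return f.x
k=knob((180,222,280,350),.216,.25,.009)
w=Rc.T@(k-cen); print("crank rel",w,np.hypot(*w),"theta",np.degrees(np.arctan2(w[1],w[0]))-80)
b=knob((55,132,150,210),.216,.25,.010); print("bolt knob cab",Rc.T@(b-cen),"exp -.108 .085", b)
```

```text
left edge ang -12.26694 far 77.79014
corner [0.7760549  0.06202509]
psi -0.21409851 cen [ 0.62692473 -0.05905416]
1245 circ [ 0.58916362 -0.01571416] res 0.0038088553484758535 zmax 0.24814048800213664 topmean [ 0.58490111 -0.01940381]
crank rel [-0.04610726  0.0343275 ] 0.057482665807525375 theta 63.33180006073596
1901 circ [0.53990931 0.04670054] res 0.0018701806777737821 zmax 0.2473894035345669 topmean [0.54072377 0.047762  ]
bolt knob cab [-0.10749805  0.08485227] exp -.108 .085 [0.53990931 0.04670054]
```

Run:
```python
from h import *
q=qdown(np.radians(100))
ctrl.movep([.5885,-.020,.285],q)
st=get_state(); P=pose("wrist",st); print(st["time"],st["tcp_pos"],st["contact_force"])
im,d=vision.grab_frame("wrist"); cv2.imwrite("pics/c.png",im); np.save("d2.npy",d)
im2,d2=vision.grab_frame("side"); cv2.imwrite("pics/c_s.png",cv2.resize(im2[120:270,180:380],None,fx=4,fy=4))
K,R,c=P
v,u=np.mgrid[0:420,0:560]
X=c+(np.stack([u,v,np.ones_like(u)],-1)@np.linalg.inv(K).T@R.T)*d[...,None]
z=np.load("cab.npz"); psi=float(z["psi"]); cen=z["cen"]
m=(X[...,2]>.218)&(X[...,2]<.249)&(np.hypot(X[...,0]-.588,X[...,1]+.02)<.03)
ys,xs=np.where(m); print(xs.min(),xs.max(),ys.min(),ys.max())
Q=X[m]; top=Q[Q[:,2]>.2425]; print(len(Q),len(top),top.mean(0),top.min(0),top.max(0))
for k in (top[:,:2].mean(0),(top[:,:2].min(0)+top[:,:2].max(0))/2):
    w=k-cen; print(np.hypot(*w),np.degrees(np.arctan2(w[1],w[0])-psi)-80)
```

```text
2.225 [ 0.5886711  -0.02051402  0.28643574] [ 0.01283926  0.39070055 -1.12877181]
257 283 223 261
863 540 [ 0.58616394 -0.02942648  0.24597164] [ 0.57750899 -0.03894968  0.24252725] [ 0.59494604 -0.02119387  0.24812076]
0.050390883028134714 76.25476126391627
0.04996240475481793 76.81049760495361
```

View pics/c.png

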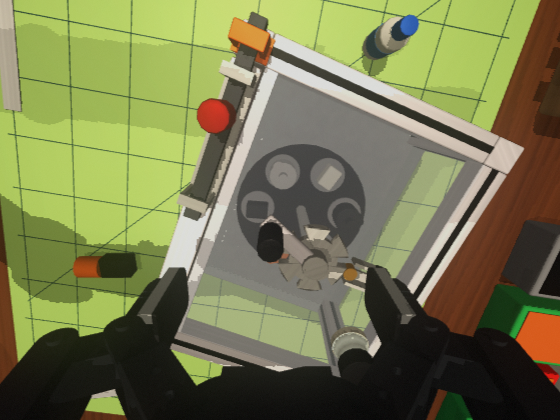

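View pics/c_s.png

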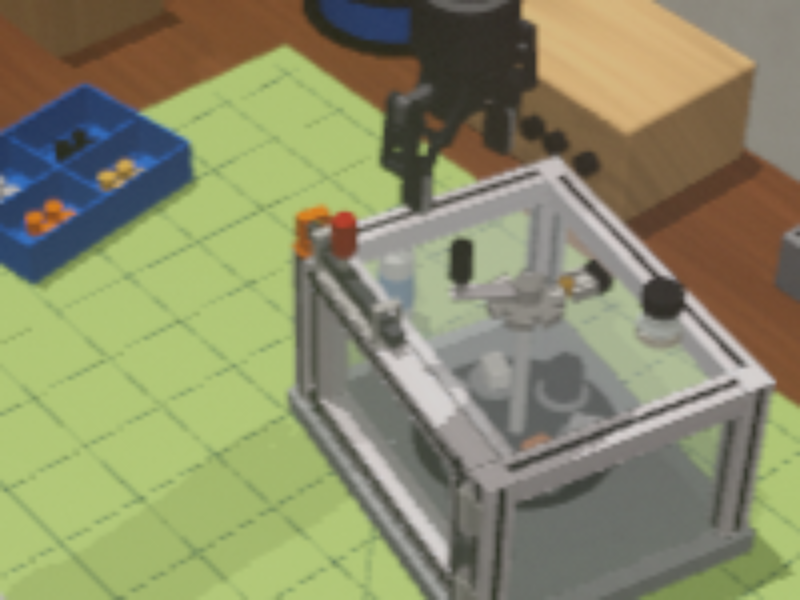

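Crank knob is at (0.586, -0.030) with radius 50 mm, so θ ≈ 76.5°, which agrees with the part's direction. Next I grip it and turn it clockwise to 0.

Run:
```python
from h import *
z=np.load("cab.npz"); psi=float(z["psi"]); cen=z["cen"]
d=np.load("d2.npy"); P=pose("wrist"); K,R,c=P
v,u=np.mgrid[0:420,0:560]
X=c+(np.stack([u,v,np.ones_like(u)],-1)@np.linalg.inv(K).T@R.T)*d[...,None]
m=np.hypot(X[...,0]-.66,X[...,1]+.06)<.05
m&=(X[...,2]<.26); print("mech zmax",np.percentile(X[m][:,2],[95,99.5]))
def kp(th):
    a=np.radians(80+th)+psi; return cen+.05*np.array([np.cos(a),np.sin(a)])
k=kp(76.5); print(k)
q=qdown(np.radians(100))
ctrl.movep([*k,.275],q)
ctrl.movel([*k,.2135],max_speed=.1)
print(get_state()["contact_force"])
ctrl.close_gripper(25)
st=get_state(); print(st["time"],st["width"],st["tcp_pos"],st["contact_force"])
off=np.zeros(2)
for th in np.arange(66.5,-1,-9.5):
    ctrl.movel([*kp(th),.2135],max_speed=.06)
    st=get_state(); print(round(th,1),st["contact_force"].round(1),st["width"].round(4),(st["tcp_pos"][:2]-kp(th)).round(4))
    if np.linalg.norm(st["contact_force"])>30: break
print(st["time"])
```

```text
mech zmax [0.20441988 0.20587593]
[ 0.58635467 -0.02982968]
[1.15979333 0.21322053 0.62267183]
3.9667 0.01743482260052171 [ 0.58640532 -0.02970792  0.21374124] [-1.13586131  0.29083003  2.91773535]Traceback (most recent call last):
  File "<stdin>", line 20, in <module>
AttributeError: 'float' object has no attribute 'round'
```

Run:
```python
from h import *
z=np.load("cab.npz"); psi=float(z["psi"]); cen=z["cen"]
def kp(th):
    a=np.radians(80+th)+psi; return cen+.05*np.array([np.cos(a),np.sin(a)])
for th in np.arange(57,-1,-9.5):
    ctrl.movel([*kp(th),.2135],max_speed=.06)
    st=get_state(); print(round(th,1),st["contact_force"].round(1),round(st["width"],4),(st["tcp_pos"][:2]-kp(th)).round(4))
    if np.linalg.norm(st["contact_force"])>30: break
print(st["time"])
vision.grab_frame("wrist"); im,_=vision.grab_frame("wrist"); cv2.imwrite("pics/d.png",im)
```

```text
57.0 [-4.  -0.1  6.8] 0.0171 [-0.0006 -0.0001]
47.5 [-0.3  2.5  4.4] 0.0174 [0.0005 0.0007]
38.0 [0.  1.9 5.7] 0.0169 [0.0005 0.0006]
28.5 [0.1 4.2 5.1] 0.0171 [0.0008 0.0006]
19.0 [1.1 3.3 4.3] 0.0169 [0.001  0.0005]
9.5 [2.2 4.8 4.8] 0.0174 [0.0011 0.0003]
0.0 [1.8 4.4 6. ] 0.0172 [0.0005 0.0005]
6.3
```

View pics/d.png

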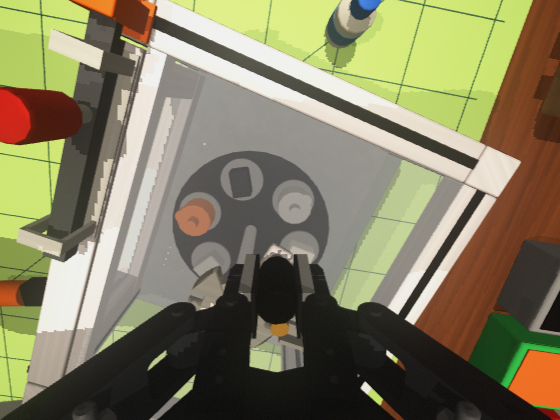

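Copper part (195,216) now faces the gate. I'll release the crank and check it settled, locate the bracket, and check reach for the swing.

```bash
cat >> h.py <<'E'
_z=np.load("cab.npz"); psi=float(_z["psi"]); cen=_z["cen"]
def rot(a): return np.array([[np.cos(a),-np.sin(a)],[np.sin(a),np.cos(a)]])
hinge=cen+rot(psi)@[-.122,-.125]
def bk(draw,g): return hinge+rot(psi+g)@[.014,.210-draw]
def gq(g): return qdown(psi+g+np.pi/2)
E
python3 - <<'E'
from h import *
ctrl.ungrasp()
st=get_state(); ctrl.movel([*st["tcp_pos"][:2],.29],max_speed=.15)
ctrl.movep([.560,.0,.31],gq(0))
st=get_state(); P=pose("wrist",st); im,d=vision.grab_frame("wrist"); cv2.imwrite("pics/e.png",im)
print(st["time"],st["contact_force"])
K,R,c=P
v,u=np.mgrid[0:420,0:560]
X=c+(np.stack([u,v,np.ones_like(u)],-1)@np.linalg.inv(K).T@R.T)*d[...,None]
def near(x,y,z0=.2425,rr=.03):
    m=(X[...,2]>z0)&(X[...,2]<.2495)&(np.hypot(X[...,0]-x,X[...,1]-y)<rr); Q=X[m]
    return ((Q.min(0)+Q.max(0))/2 if len(Q) else None), len(Q)
k,n=near(.646,-.0126); print("crank",k,n)
if n>20:
    w=k[:2]-cen; print(np.hypot(*w),np.degrees(np.arctan2(w[1],w[0])-psi)-80)
print("bolt",near(.54,.0465),bk(0,0))
m=(X[...,2]>.022)&(X[...,2]<.04)&(X[...,0]<.6)&(d>0)
Q=X[m]; 
if len(Q): print("bracket?",len(Q),np.percentile(Q,[2,50,98],axis=0), "gate frame",np.percentile((Q[:,:2]-hinge)@rot(psi),[2,50,98],axis=0))
print("hinge",hinge,"end",bk(.036,.52))
for g in (0,.25,.52): print(ctrl.ik([*bk(.036,g),.2135],gq(g)))
E
```

```text
8.175 [ 0.37382824 -0.52508202 -0.78288142]
crank [ 0.64642701 -0.01213373  0.24535115] 483
0.05081206472773264 -0.3030621429582254
bolt (array([0.5403201 , 0.04707254, 0.24555169]), 648) [0.53945021 0.04695154]
bracket? 437 [[ 0.35500992 -0.22276849  0.02265819]
 [ 0.38117088 -0.20763982  0.02456591]
 [ 0.54413279  0.08568367  0.03058782]] gate frame [[-0.1095075  -0.0910542 ]
 [-0.08711512 -0.07216422]
 [ 0.01014648  0.24976662]]
hinge [ 0.48115187 -0.15527928] end [0.44210132 0.01485906]
[ 0.07568548  0.37882244 -0.2044894   1.77300331  0.08943784  0.99877072
 -0.37727208]
[ 0.10728186  0.31827978 -0.2640129   1.87447566  0.09974613  0.96151078
 -0.1653449 ]
[ 0.16868813  0.25093221 -0.32614095  1.97969786  0.09970003  0.92607554
  0.09793994]
```

View pics/e.png

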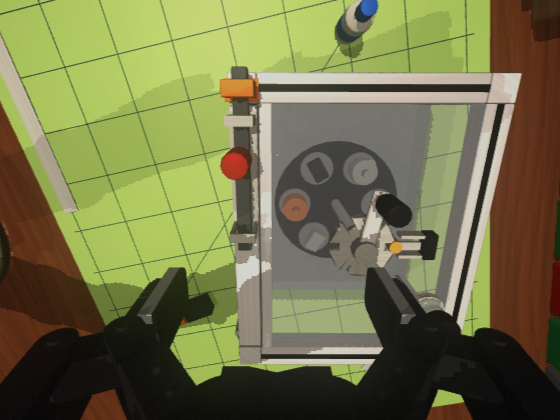

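Run:
```python
from h import *
st=get_state(); P=pose("wrist",st); im,d=vision.grab_frame("wrist")
cv2.imwrite("pics/f.png",cv2.resize(im[270:370,130:270],None,fx=5,fy=5))
print([ (r["point"],r["p"]) for r in models.recognise("wrist","printed_bracket")][:2])
for n in ("scene","side"):
    Pn=pose(n); i2,d2=vision.grab_frame(n)
    m=models.masks_of(n,"printed_bracket")[:1]
    for r in m:
        ys,xs=np.where(r["mask"]); 
        K,R,c=Pn
        X=c+(np.stack([xs,ys,np.ones_like(xs)],-1)@np.linalg.inv(K).T@R.T)*d2[ys,xs][:,None]
        Q=X[(X[:,2]>.02)&(X[:,2]<.04)]
        G=(Q[:,:2]-hinge)@rot(psi)
        print(n,r["p"],r["point"],len(Q),np.percentile(G,[2,50,98],axis=0).round(3).tolist(),Q.mean(0))
        G30=(Q[:,:2]-hinge)@rot(psi+.5236); print("in 30deg gate frame",np.percentile(G30,[2,50,98],axis=0).round(3).tolist())
```

```text
[([200.9, 307.1], 0.61)]
scene 0.83 [324.3, 171.3] 159 [[-0.146, -0.096], [-0.114, -0.074], [-0.071, -0.049]] [ 0.35683368 -0.20305259  0.02434465]
in 30deg gate frame [[-0.166, -0.025], [-0.137, -0.007], [-0.092, 0.009]]
side 0.63 [275.2, 307.2] 238 [[-0.142, -0.103], [-0.108, -0.083], [-0.071, -0.059]] [ 0.35842367 -0.21242819  0.02699599]
in 30deg gate frame [[-0.17, -0.032], [-0.137, -0.018], [-0.095, -0.002]]
```

View pics/f.png

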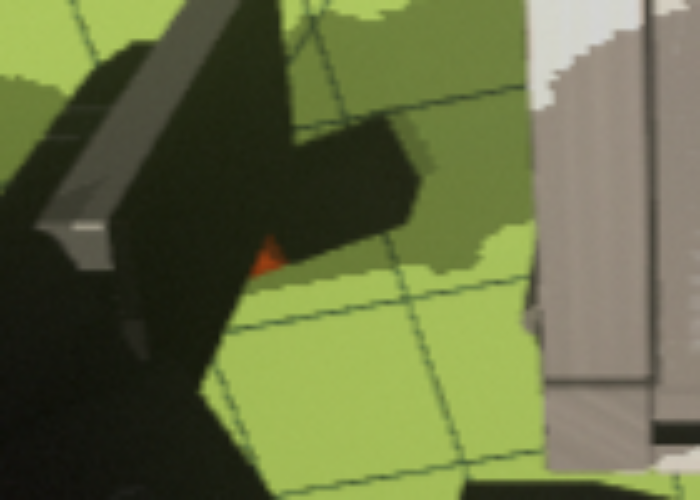

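The bracket is over 9 cm clear of the swing. Now the bolt: grip, lift about 7.5 mm, draw.

Run:
```python
from h import *
def rep(s):
    st=get_state(); print(s,round(st["time"],2),st["tcp_pos"].round(4),st["contact_force"].round(1),round(st["width"],4)); return st
q=gq(0); k=np.array([.5400,.0470])
ctrl.movep([*k,.28],q)
ctrl.movel([*k,.2135],max_speed=.1); rep("down")
ctrl.close_gripper(30); st=rep("grip")
p=st["tcp_pos"].copy()
ctrl.movel([p[0],p[1],p[2]+.004],max_speed=.02); rep("lift4")
ctrl.movel([p[0],p[1],p[2]+.0070],max_speed=.02); st=rep("lift7")
np.save("p0.npy",p)
im,_=vision.grab_frame("wrist"); cv2.imwrite("pics/g.png",im)
```

```text
down 9.69 [0.5405 0.0468 0.2141] [0.6 0.8 0.2] 0.0856
grip 10.3 [0.5402 0.047  0.2137] [0.3 0.6 1.4] 0.0193
lift4 10.66 [0.5401 0.047  0.2177] [ 0.1 -0.6 -1.6] 0.0193
lift7 10.96 [0.5401 0.047  0.2208] [ 0.4  0.4 -2.2] 0.0189
```

View pics/g.png

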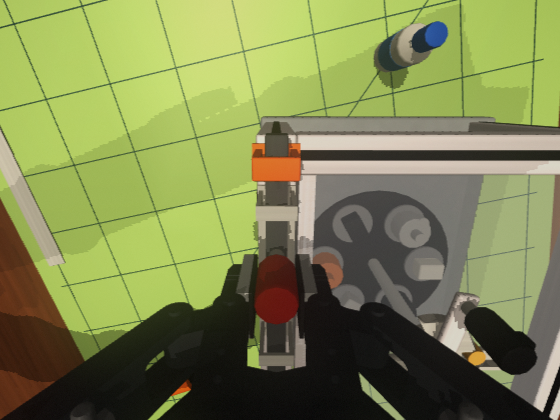

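Run:
```python
from h import *
p=np.load("p0.npy"); u=rot(psi)@[0,-1]
for s in (.004,.007,.010,.015,.020,.025,.030,.036):
    ctrl.movel([*(p[:2]+u*s),p[2]+.007],max_speed=.02)
    st=get_state(); f=st["contact_force"]; print(s,round((st["tcp_pos"]-p)[:2]@u,4),round(st["tcp_pos"][2]-p[2],4),f.round(1),"along",round(f[:2]@u,1),round(st["width"],4))
    if f[:2]@u<-7: print("STOP"); break
print(st["time"])
im,_=vision.grab_frame("wrist"); cv2.imwrite("pics/h.png",im)
```

```text
0.004 0.0043 0.0069 [ 0.2  0.  -1.5] along -0.1 0.0194
0.007 0.0074 0.007 [ 0.1 -0.6 -0.4] along 0.6 0.019
0.01 0.0104 0.007 [ 0.   0.5 -2. ] along -0.5 0.0187
0.015 0.0156 0.0069 [ 0.6  0.2 -1.9] along -0.4 0.0189
0.02 0.0205 0.007 [-0.  -0.3 -1.1] along 0.3 0.0192
0.025 0.0255 0.007 [-1.3  0.2 -0.8] along 0.1 0.0191
0.03 0.0305 0.007 [-0.  -1.  -2.3] along 1.0 0.019
0.036 0.0365 0.007 [-0.5 -0.5 -0.1] along 0.6 0.0191
14.0083
```

View pics/h.png

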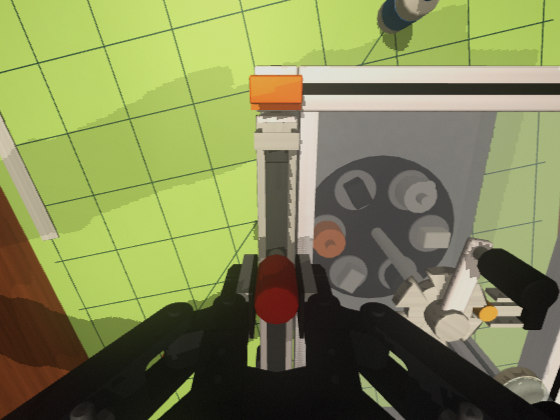

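The bolt is out: nose at (278,155), clear of the keeper at (275,90), with negligible force. Now I swing the gate with the knob held.

Run:
```python
from h import *
p=np.load("p0.npy"); loc=rot(-psi)@(p[:2]-hinge)+[0,-.036]; z=p[2]+.007
print(loc)
for g in np.radians([3,6,10,14,18,22,26,30]):
    ctrl.movel([*(hinge+rot(psi+g)@loc),z],frame=gq(g),max_speed=.05)
    st=get_state(); f=rot(-(psi+g))@st["contact_force"][:2]; l=rot(-psi)@(st["tcp_pos"][:2]-hinge)
    print(round(np.degrees(g)),"f gate",f.round(1),st["contact_force"][2].round(1),"wid",round(st["width"],4),"err",(rot(-(psi+g))@(st["tcp_pos"][:2]-hinge)-loc).round(4))
    if np.linalg.norm(st["contact_force"])>25: print("STOP"); break
print(st["time"])
for n in ("wrist","scene","side"):
    im,d=vision.grab_frame(n); cv2.imwrite(f"pics/i_{n}.png",im if n=="wrist" else cv2.resize(im[120:300,180:400],None,fx=3,fy=3)); np.save(f"di_{n}.npy",d)
```

```text
[0.01467152 0.17422783]
3 f gate [ 2.4 -2.1] -1.0 wid 0.0191 err [ 0.0003 -0.0004]
6 f gate [ 1.2 -1.7] -2.4 wid 0.019 err [ 0.0004 -0.0002]
10 f gate [ 1.9 -1.8] -1.7 wid 0.0191 err [0.0004 0.    ]
14 f gate [ 1.8 -0.4] -1.6 wid 0.0187 err [0.0004 0.0001]
18 f gate [ 1.7 -0.1] -2.1 wid 0.0196 err [0.0004 0.    ]
22 f gate [ 2.1 -0.4] -1.6 wid 0.0193 err [0.0005 0.    ]
26 f gate [ 2.7 -0.6] -2.4 wid 0.0192 err [0.0005 0.    ]
30 f gate [1.6 0. ] -1.5 wid 0.0192 err [ 0.0005 -0.    ]
17.075
```

View pics/i_wrist.png

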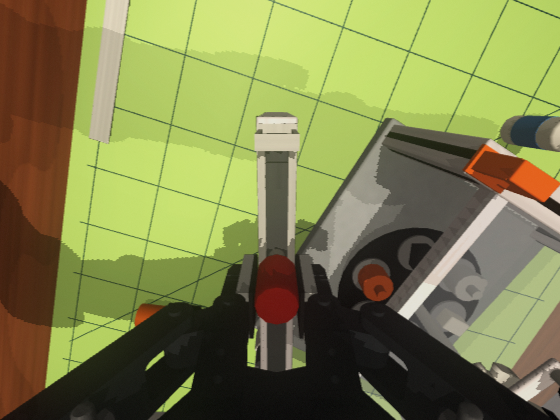

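View pics/i_side.png

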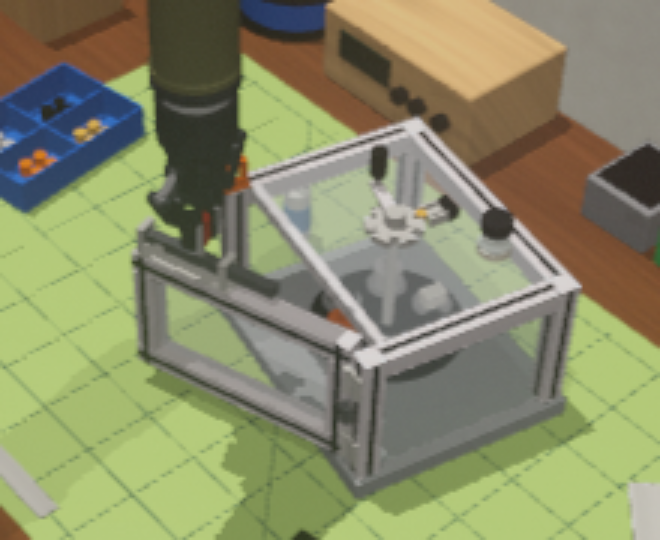

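View pics/i_scene.png

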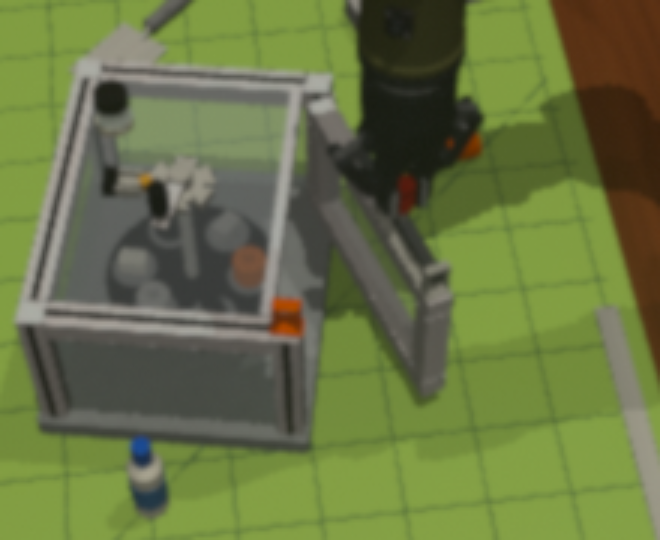

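Run:
```python
from h import *
ctrl.pause(.5); st=get_state(); w=st["tcp_pos"][:2]-hinge
p=np.load("p0.npy"); loc=rot(-psi)@(p[:2]-hinge)+[0,-.036]
print("gate deg",np.degrees(np.arctan2(w[1],w[0])-np.arctan2(loc[1],loc[0])-psi),st["contact_force"],st["width"],abs(st["qd"]).max(),st["time"])
ticket.close_job()
```

```text
gate deg 29.984111730824257 [ 2.86743053 -0.48552351 -0.65931334] 0.018973556692462132 0.002204663783297919 17.725
the job is handed in; nothing more can be done
```

I turned the copper part to face the gate, drew the bolt clear of the keeper, and handed the job in with the gate held open about 30°. It took about 17.7 s of the 51 s allowed.

- **Crank:** With the gate shut, I gripped the knob and turned the turntable from about 76.5° to 0. After letting go, the camera measured it at −0.3°, so it had settled in the detent.
- **Bolt:** I lifted the red knob 7 mm and drew it 36 mm. The force along the draw stayed at or below about 1 N. The nose came out of the keeper, and the keeper looks intact in the pictures.
- **Gate:** I swung it while still holding the bolt knob. By the arm's position the gate is at 30.0°, steady, with about 3 N on the tool. I took no separate camera measurement of the angle, but the wrist picture shows the rail aligned with the tool.
- **Things lying about:** I did not touch any of them, and the bracket is over 9 cm clear of the gate.

My first estimate of the crank angle (63°) was poor, because the circle fitted to its knob was off. I measured it again before gripping; no other check disagreed.

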